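# Take the big battery pack off charge

### The job

Two cordless-tool battery packs, one big and one small, are standing in their chargers on the bench. End the charge of the big pack: press the stop button on its own charger fully down and let it come up again, then squeeze that pack's two side catches together with the fingers and draw it straight up out of the charger. Finish while holding the pack by its squeezed catches, upright and still, right above its charger with the end of its stem a hand's breadth clear of it; leave the small pack, its charger and everything else on the bench as they are.

Things in the scene. Friction and masses are not known exactly. Their poses are not given: they have to be found in the camera images.
- charger_a: The charger that holds the big pack. Grey, screwed to the bench, 180 (x) x 120 (y) x 52 mm high. Origin: centre of its underside; z up, x along its length from the stop-button end (-x, nearer the robot) to the battery-bay end (+x), yaw within 0.5 rad. On its centre line: bay at x = +35 mm, button at x = -65 mm.
- charger_a_bay (a point): Centre of the mouth of that charger's bay, on its deck, 52 mm above the bench: the big pack's origin is here when it is seated.
- charger_a_stop_top (a point): Centre of the top of that charger's stop button: a round black button 24 mm across in a 40 mm steel collar; its top stands 22 mm above the deck (74 mm above the bench), 10 mm above the collar, and moves down 6 mm.
- charger_a_stop (a joint): Travel of that stop button, in m: 0 = up, 0.006 = fully down. Spring: 1.5 N to start, 5 N fully down; it comes up by itself.
- big_pack: Big black battery pack, stem down in its charger: body 90 (x) x 52 (y) x 54 mm above the deck, 0.3 to 0.55 kg. Origin: on the stem's centre line, in the shoulder plane that rests on the deck; z up, x and y along the charger's. Stem 36 x 34 mm, 38 mm long below the origin, 1.5 mm of play in the well. 63 mm wide over its two side catches, 53 mm when they are squeezed in.
- big_pack_foot (a point): Centre of the bottom end of the big pack's stem, 38 mm below its origin.
- big_pack_pad_l (a point): Centre of the outer face of the big pack's left catch: a grey ribbed pad on the pack's +y side, 28 mm wide, 24 mm tall, standing 5.5 mm proud, its centre 28 mm above the deck (80 mm above the bench), with 28 mm of clear deck beyond it.
- big_pack_pad_r (a point): Centre of the outer face of the big pack's right catch: a grey ribbed pad on the pack's -y side, 28 mm wide, 24 mm tall, standing 5.5 mm proud, its centre 28 mm above the deck (80 mm above the bench), with 28 mm of clear deck beyond it.
- big_pack_catch_l (a joint): Left catch of the big pack, travel in m: 0 = sprung out, 0.005 = fully in. Its hook holds the pack under the charger's lip (1 mm of lift) until it is in by about 2.5 mm. Spring: 3 N to start, 8 N fully in.
- big_pack_catch_r (a joint): Right catch of the big pack, travel in m: 0 = sprung out, 0.005 = fully in. Its hook holds the pack under the charger's lip (1 mm of lift) until it is in by about 2.5 mm. Spring: 3 N to start, 8 N fully in.
- small_pack: Small black battery pack in the other charger, to be left alone: body 44 x 52 x 42 mm above the deck, with the same stem and catches.
- charger_b: The other charger, which holds the small pack; of the same kind. Grey, screwed to the bench, 180 (x) x 120 (y) x 52 mm high. Origin: centre of its underside; z up, x along its length from the stop-button end (-x, nearer the robot) to the battery-bay end (+x), yaw within 0.5 rad. On its centre line: bay at x = +35 mm, button at x = -65 mm.
- charger_b_bay (a point): Centre of the mouth of the other charger's bay, on its deck: where the small pack's origin is and stays.
- charger_b_stop (a joint): Travel of the other charger's stop button, to be left alone, in m: 0 = up, 0.006 = fully down. Spring: 1.5 N to start, 5 N fully down; it comes up by itself.
- hole_saw: Blue hole saw, 58 mm across, 85 mm tall with its shank up, standing between the chargers; origin at the centre of its underside.
- grease_tin: Green tin, 58 mm across, 70 mm tall, standing between the chargers farther back; origin at the centre of its underside.
- drill: Cordless drill without its pack, about 190 x 190 x 64 mm, lying on its side at the back; origin under its motor housing.
- hammer: Hammer, 300 mm long, lying at the back right; origin under the middle of its length.
- level: Yellow spirit level, 300 x 50 x 22 mm, lying flat on the left; origin under its middle.
- spanner: Steel spanner, 200 mm long, lying on the right; origin under its middle.
- screwdriver: Screwdriver with a black handle, 200 mm long, lying on the near left; origin under its middle.
There are look-alikes about, which are no part of the job. Leave any green or purple look-alike of the charger_a alone.

How it is judged:
On the way, in this order (a step that is already met when the one before it is completed fails the run):
1. the stop button of the big pack's charger is pressed fully down, the pack still seated (value of joint charger_a_stop above 0.005 m and distance between big_pack and charger_a_bay below 0.008 m), for 0.05 s.
2. the button has come up again, the pack still seated (value of joint charger_a_stop below 0.001 m and distance between big_pack and charger_a_bay below 0.008 m), for 0.1 s.
3. both side catches are squeezed in while the pack is seated (value of joint each of big_pack_catch_l, big_pack_catch_r above 0.003 m and distance between big_pack and charger_a_bay below 0.008 m), for 0.05 s.
4. the pack is out of the well with both catches squeezed in (value of joint each of big_pack_catch_l, big_pack_catch_r above 0.003 m and z of big_pack_foot in the frame of charger_a above 0.06 m), for 0.1 s.
At the end, for the whole second after the job is handed in: Big pack held by the fingers (over 4 N), both catches in over 3 mm, upright within 0.2 rad, under 0.03 m/s, stem end 48 mm or more above its charger's deck, within 80 mm sideways of the bay, not touching the charger; stop button up; small pack seated (8 mm) (value of joint each of big_pack_catch_l, big_pack_catch_r above 0.003 m and z of big_pack_foot in the frame of charger_a above 0.1 m and horizontal distance between big_pack and charger_a_bay below 0.08 m and angle between big_pack's own z axis and vertical below 0.2 rad and linear speed of big_pack below 0.03 m/s and contact force between big_pack and the fingers above 4 N and contact force between big_pack and charger_a below 0.2 N and value of joint charger_a_stop below 0.001 m and distance between small_pack and charger_b_bay below 0.008 m); the arm keeps its last pose, push and grip.
It fails at once if the small pack is shifted or drawn (over 8 mm) (distance of small_pack from where it was at the start of the episode above 0.008 m).
It fails at once if the other charger's stop button is pressed (over 3 mm) (value of joint charger_b_stop above 0.003 m).
It fails at once if another thing on the bench is shifted by more than 30 mm or knocked over (distance of any of hole_saw, grease_tin, drill, hammer, level, spanner, screwdriver from where it was at the start of the episode above 0.03 m or angle between any of hole_saw, grease_tin, drill, hammer, level, spanner, screwdriver's own z axis and vertical above 0.4 rad).
It also fails if it takes over 38 s, if anything falls off the work surface, if the arm or the gripper's body presses on something with over 40 N, if the wrist force passes 120 N, or if a joint passes its speed limit or range.

### The arm

A 6-joint arm with a two-finger parallel gripper is mounted at the origin on the work surface. World frame = base frame: x ahead of the robot, y to its left, z up, the work surface at z = 0. Lengths are in m, angles in rad, forces in N, time in s.
With the tool pointing down it reaches from about 0.35 to 0.975 m from the base axis. Payload 4.9 kg.
Tool frame: the origin (TCP) lies at the very end of the fingers, on their centre line; the grasp point (between the pads) lies 19 mm behind it (ctrl.grip_point_offset is the distance from the TCP to the grasp point, in m); z points along the fingers, y is the line along which they close (so a half turn about z gives the same grasp; the last joint's range is limited). The gripper opens to 85 mm and grips with 20 to 120 N. Pads are 22 mm wide; open, the fingers measure 114 mm over their backs; the gripper's body (76 mm by 85 mm) begins 54 mm behind the grasp point. The pads swing forward as they close: fully open they stand 13 mm farther back than shut.
Start: joints at [0.983, 0.053, 1.613, -0, 1.476, -0.119], TCP at [0.282, 0.558, 0.231] pointing down, gripper open.
Joint ranges: [-3.01, 3.01], [-1.01, 2.22], [0.06, 2.58], [-1.02, 4.17], [0.09, 2.62], [-3.14, 3.14]. Speed limits (rad/s): [2.57, 2.57, 3.14, 3.14, 3.14, 3.14].

### API

Orientations are given as a rotation vector (axis times angle).
In Python, from station import ctrl gives the robot as it stands.
- The arm moves only by the tool send_rows, never from a script. Its argument "rows" is a list of rows, each a list of 3 entries, a list of its own where there are three numbers: the finger opening in cm, from 0 to 8.54, then the shift along the tool's x, y, z in cm, then the turn about the tool's z in degrees. A call has 1 to 10 rows; each row shifts and turns the commanded pose from where the row before left it, along the tool's axes as they then stand; what a row does not reach is not made up. A row lasts 1/8 s, in which the tool goes at most 62.5 mm and 10.7 degrees, less where a joint would pass 70% of its speed; a pose out of reach is approached as far as the arm can. A call with a gripper value outside its range is refused whole. The fingers move at their own pace and stop on an object; "newtons" is the grip in N (left out, the last holds). Time passes only in rows, so rows that do not move let the fingers close. It gives the time, the measured TCP pose, the force, the opening and the grip force at its end, in the units of the state.
- ctrl.get_obs(): the state, without advancing time (a new reading comes with each control period).
- ctrl.get_image(name): name is "scene" or "top" or "wrist"; returns a dict with "frame" (420x560x3 uint8, red, green, blue), "range_z" (420x560 float32, m along the optical axis (not along the pixel's ray), 0 where there is no reading), "fx", "fy", "cx", "cy" (pixels), "cam_to_world" (4x4, takes a point from camera to world coordinates). Camera axes: x right, y down, z forward; pixel columns grow to the right and rows downward; lengths in m; the calibration is good to about 2 mm. A picture is of the moment at which its call begins.
- ctrl.finish_job(): hands the job in; it is judged then, once.
The state is a dict: "t": time; "q": joint angles; "dq": joint speeds; "effort": joint torques, N m; "tool_pos": TCP position; "tool_rot": TCP orientation; "contact_force": force on the tool from outside, world axes, zero at the start; "wrist_torque": the same for the moment, N m; "opening": finger opening in m; "grip_force": force on a finger pad.
Only numpy, scipy, OpenCV 4.12 (cv2) and the standard library are available. Lean on these libraries where they do the work, as an engineer would, in place of code of your own. Each camera call takes 0.05 s, during which the arm holds its last target. There are 200 camera calls.

## Working session

There is one attempt and no reset: what is moved stays moved. The work goes in short steps, Python scripts to look and compute and a tool call to move; the robot and the scene stay as the last step left them, time stands still between calls to the robot, and variables do not carry over. Pictures are saved under pics/ and viewed, at most 10 in all, crops included, and the job is handed in when it is done.

Besides the shell and the picture viewer there is one more tool, called after "Call:" in YAML: its name, and indented under it one key for each argument. send_rows: Moves the arm, as the interface text tells. Its arguments: {"type":"object","properties":{"rows":{"type":"array","items":{"type":"array"}},"newtons":{"type":"number"}},"required":["rows"]}

```bash
mkdir -p pics
cat > h.py <<'E'
from station import ctrl
import numpy as np, cv2
def snap(n,f):
    d=ctrl.get_image(n); cv2.imwrite(f'pics/{f}.png',d['frame'][:,:,::-1]); np.savez(f'{f}.npz',**d); return d
def load(f): return dict(np.load(f'{f}.npz'))
def world(d):
    z=d['range_z']; v,u=np.indices(z.shape)
    p=np.stack([(u-d['cx'])/d['fx']*z,(v-d['cy'])/d['fy']*z,z,np.ones_like(z)],-1)
    return (p@d['cam_to_world'].T)[...,:3]
E
python3 - <<'E'
from h import *
a=snap('top','top1')
b=snap('scene','scene1')
print(ctrl.get_obs())
print(a['cam_to_world'],a['fx'])
E
```

```text
{'t': 0.1, 'q': array([ 9.82978975e-01,  5.33293276e-02,  1.61416514e+00,  9.40629107e-06,
        1.47602453e+00, -1.19019528e-01]), 'dq': array([ 0.00016819, -0.0011652 , -0.00476123, -0.00044671,  0.00114347,
       -0.00139038]), 'effort': array([ 6.44641887e-05, -3.94903708e+01, -3.71362925e+01, -1.29675736e-04,
        3.90005283e-03, -2.22683951e-05]), 'tool_pos': array([0.28207151, 0.557085  , 0.23015707]), 'tool_rot': array([-7.29505396e-01, -3.05502445e+00,  2.83317325e-03]), 'contact_force': array([0.51903536, 1.11610248, 0.125803  ]), 'wrist_torque': array([-0.00601131,  0.02053365,  0.01063666]), 'grip_force': 0.0, 'opening': 0.08524592436105134}
[[-0.0239466  -0.99102523  0.13151255  0.36454336]
 [-0.99969702  0.02298866 -0.00879763  0.08896138]
 [ 0.00569538 -0.13168338 -0.99127547  1.23015314]
 [ 0.          0.          0.          1.        ]] 400.16398911355395
```

View pics/top1.png

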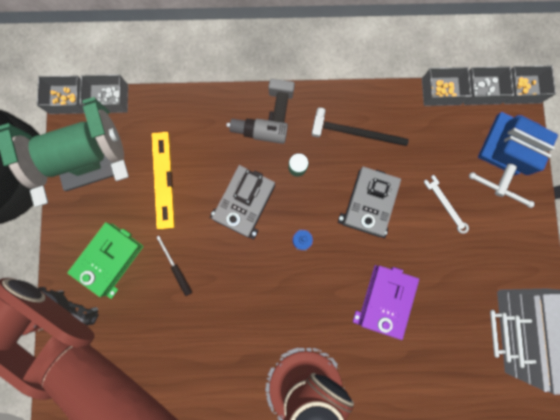

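View pics/scene1.png

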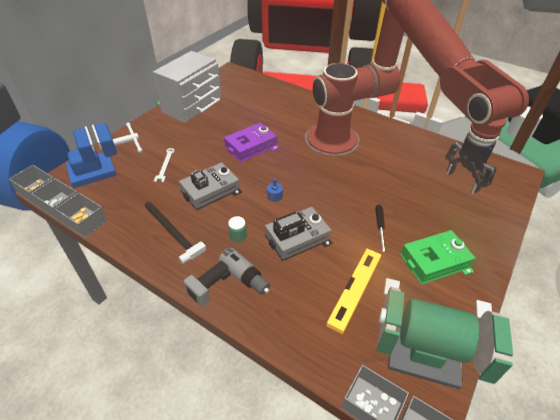

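The top view shows charger_a with the big pack at about (243,200), its stop button at (233,219). Charger_b with the small pack is at (372,200).

Run:
```python
from h import *
d=load('top1'); W=world(d)
for n,(u0,u1,v0,v1) in dict(a=(200,285,155,245),b=(330,410,155,245)).items():
    w=W[v0:v1,u0:u1]; z=w[...,2]
    m=(z>0.035)&(z<0.2); p=w[m]
    r=cv2.minAreaRect((p[:,:2]*1000).astype(np.float32)); print(n,r, np.percentile(p[:,2],[5,25,50,75,95,99]))
    b=p[p[:,2]>0.085]; print(' body',cv2.minAreaRect((b[:,:2]*1000).astype(np.float32)),np.median(b[:,2]),len(b))
    c=cv2.resize(d['frame'][v0:v1,u0:u1],None,fx=6,fy=6,interpolation=cv2.INTER_CUBIC)
    if n=='a': cv2.imwrite('pics/ca.png',c[:,:,::-1])
for v,u in [(219,233)]: print(W[v-3:v+4,u-3:u+4,2].round(3), W[v,u])
for n,u,v in [('saw',303,240),('tin',298,163)]: print(n,W[v,u])
```

```text
a ((557.967041015625, 167.96881103515625), (121.84069061279297, 188.6949920654297), 62.15497589111328) [0.04915635 0.05190243 0.05421111 0.0922504  0.1081807  0.11049613]
 body ((584.9780883789062, 154.141845703125), (63.68821334838867, 90.08057403564453), 61.67345428466797) 0.10602776143824022 624
b ((547.8631591796875, -218.4861297607422), (121.39752960205078, 190.68289184570312), 70.30999755859375) [0.04828604 0.0515945  0.05367332 0.05651463 0.09504303 0.09768565]
 body ((576.4367065429688, -228.13719177246094), (63.78490447998047, 44.8681526184082), 68.23465728759766) 0.09434571682092541 319
[[0.076 0.073 0.075 0.075 0.077 0.074 0.078]
 [0.069 0.075 0.081 0.073 0.075 0.077 0.075]
 [0.074 0.076 0.076 0.076 0.079 0.074 0.075]
 [0.073 0.071 0.073 0.075 0.071 0.079 0.075]
 [0.074 0.074 0.076 0.073 0.075 0.074 0.072]
 [0.075 0.073 0.074 0.075 0.073 0.078 0.065]
 [0.063 0.069 0.072 0.071 0.07  0.065 0.063]] [0.49406312 0.19915853 0.07491409]
saw [ 0.42831639 -0.00181241  0.07690838]
tin [0.65702121 0.00501315 0.07192993]
```

View pics/ca.png

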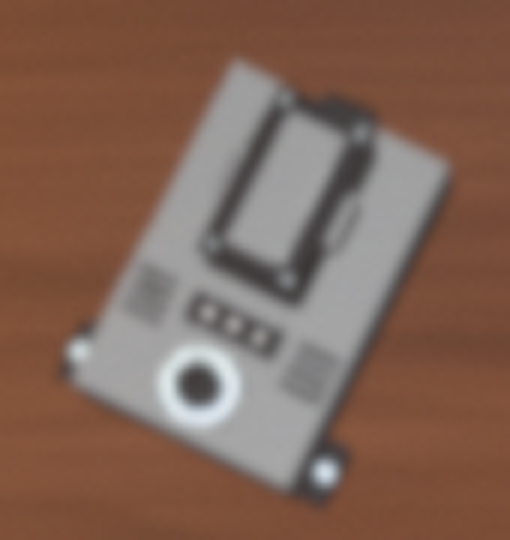

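The crop shows the pack body in charger_a (body about 90 x 64 mm over the catches), with the button at crop (200,383). The yaw is about -27.5°, so the tool's y axis is already nearly aligned. I'll move above the button.

Call:
send_rows:
  rows:
    - [0,[-5,-3.2,0],0]
    - [0,[-5,-3.2,0],0]
    - [0,[-5,-3.2,0],0]
    - [0,[-5,-3.2,0],0]
    - [0,[-5,-3.2,0],0]
    - [0,[-5,-3.2,0],0]
    - [0,[-5.2,-3.2,0],0]
    - [0,[0,0,0],0]
    - [0,[0,0,0],0]
  newtons: 40

```text
t: 1.23
tool_pos: [0.4948, 0.1988, 0.2308]
tool_rot: [-0.73, -3.054, -0.0]
contact_force: [0.3, -0.2, 0.0]
opening: 0.0
grip_force: 0.0
```

Run:
```python
from h import *
d=snap('wrist','w1'); o=ctrl.get_obs(); print(o['tool_pos'],o['tool_rot'],o['opening'],d['cam_to_world'].round(3),o['contact_force'])
```

```text
[0.49456759 0.19936571 0.23086918] [-7.28208455e-01 -3.05501944e+00  4.45796447e-06] -9.874852543760424e-05 [[ 0.452  0.846  0.282  0.422]
 [ 0.892 -0.429 -0.144  0.236]
 [-0.001  0.316 -0.949  0.373]
 [ 0.     0.     0.     1.   ]] [0.73088818 0.09800274 0.24973546]
```

View pics/w1.png

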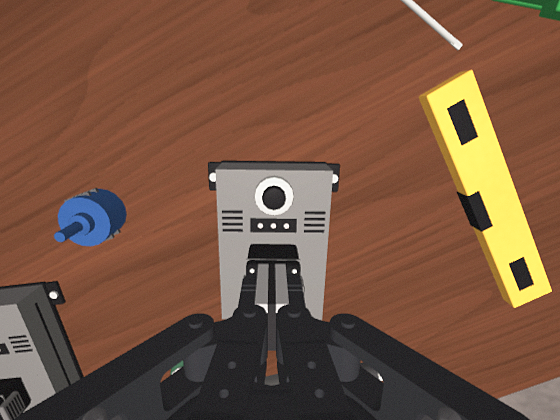

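The wrist view shows the button of charger_a at (274,196), the collar around it, and the charger edges at (218,170)-(221,310) and (331,170)-(323,310).

Run:
```python
from h import *
d=load('w1'); W=world(d)
print('btn',np.median(W[192:201,270:279].reshape(-1,3),0))
R=d['cam_to_world']
def ray(u,v,z):
    r=R[:3,:3]@np.array([(u-d['cx'])/d['fx'],(v-d['cy'])/d['fy'],1]); c=R[:3,3]; return c+r*(z-c[2])/r[2]
print(ray(274,196,.074))
m=(abs(W[...,2]-.052)<.006); m[:,:200]=0; m[:,345:]=0; m[300:]=0
pl=[];pr=[]
for v in range(185,235,3):
    u=np.where(m[v])[0]; pl.append(W[v,u[0]+1,:2]); pr.append(W[v,u[-1]-1,:2])
for p in (pl,pr):
    l=cv2.fitLine(np.float32(p),cv2.DIST_HUBER,0,.01,.01).ravel(); print(np.degrees(np.arctan2(l[1],l[0])),l, np.mean(p,0))
```

```text
btn [0.49372737 0.20252854 0.07332801]
[0.49367553 0.2025079  0.074     ]
-27.3842 [ 0.88794225 -0.45995495  0.48504913  0.14085786] [0.48538089 0.14068959]
-27.176935 [ 0.88960034 -0.45673984  0.5397378   0.24409287] [0.53830442 0.24497141]
```

Call:
send_rows:
  rows:
    - [0,[0.2,0.25,0],0.5]
    - [0,[0,0,5],0]
    - [0,[0,0,5],0]
    - [0,[0,0,3.5],0]
    - [0,[0,0,1],0]
    - [0,[0,0,0.6],0]
    - [0,[0,0,0.3],0]
    - [0,[0,0,0],0]

```text
t: 2.28
tool_pos: [0.4954, 0.2021, 0.0786]
tool_rot: [0.742, 3.051, 0.002]
contact_force: [-0.5, -0.3, -0.1]
opening: -0.0001
grip_force: 0.0
```

Call:
send_rows:
  rows:
    - [0,[0,0,0.4],0]
    - [0,[0,0,0.4],0]
    - [0,[0,0,0.3],0]
    - [0,[0,0,0],0]
    - [0,[0,0,0],0]

```text
t: 2.9
tool_pos: [0.4955, 0.202, 0.068]
tool_rot: [0.743, 3.051, 0.001]
contact_force: [-1.8, -1.1, 8.6]
opening: -0.0002
grip_force: 4.3
```

The force is 8.6 N at z = 0.068, so the button is fully down. I'll rise, open the fingers and shift over the pack.

Call:
send_rows:
  rows:
    - [0,[0,0,-1],0]
    - [0,[0,0,-2],0]
    - [8.5,[0,0,-5],0]
    - [8.5,[0,0,-4],0]
    - [8.5,[-2,0,0],0]
    - [8.5,[0,0,0],0]
    - [8.5,[0,0,0],0]

```text
t: 3.78
tool_pos: [0.5111, 0.1922, 0.1839]
tool_rot: [-0.743, -3.048, 0.003]
contact_force: [-0.5, 0.9, -0.3]
opening: 0.0856
grip_force: 0.0
```

Run:
```python
from h import *
d=snap('wrist','w2'); o=ctrl.get_obs(); print(o['tool_pos'],o['tool_rot'],o['opening'])
```

```text
[0.51103526 0.19233971 0.18406265] [-7.42432861e-01 -3.04872955e+00  2.64355123e-03] 0.0848575095410048
```

View pics/w2.png

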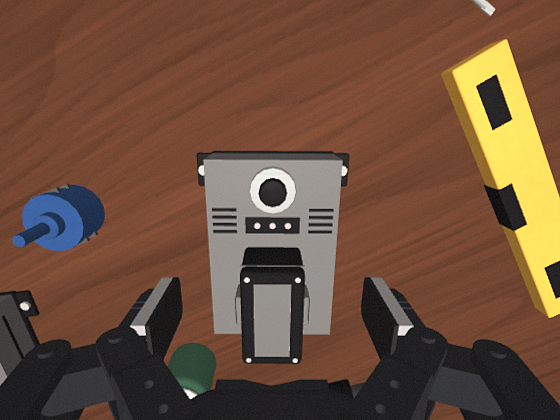

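The view shows the pack between the open fingers, with its top corner screws at (247,280), (299,280), (249,360) and (296,359). The button is up at (273,191).

Run:
```python
from h import *
d=load('w2'); W=world(d); o=ctrl.get_obs()
R=d['cam_to_world']
def ray(u,v,z):
    r=R[:3,:3]@np.array([(u-d['cx'])/d['fx'],(v-d['cy'])/d['fy'],1]); c=R[:3,3]; return c+r*(z-c[2])/r[2]
print('topz',np.median(W[300:350,260:285,2]),'btn',ray(273,191,.074))
c=[ray(u,v,.106) for u,v in((247,280),(299,280),(249,360),(296,359))]; print(np.round(c,4),np.mean(c,0))
from scipy.spatial.transform import Rotation as Q
T=Q.from_rotvec(o['tool_rot']).as_matrix()
for p in (np.mean(c,0),np.array([.5826,.1567,.08]),ray(273,191,.074)+.1*np.array([.889,-.458,0])): print(p,'tool shift cm',(T.T@(p-o['tool_pos'])*100).round(2))
```

```text
topz 0.10558187178042007 btn [0.49428044 0.20242265 0.074     ]
[[0.5415 0.1552 0.106 ]
 [0.5601 0.1913 0.106 ]
 [0.6103 0.1194 0.106 ]
 [0.6277 0.1557 0.106 ]] [0.58487903 0.15540194 0.106     ]
[0.58487903 0.15540194 0.106     ] tool shift cm [-8.28  0.13  7.78]
[0.5826 0.1567 0.08  ] tool shift cm [-8.03  0.15 10.38]
[0.58318044 0.15662265 0.074     ] tool shift cm [-8.08  0.17 10.98]
```

Call:
send_rows:
  rows:
    - [8.5,[-4,0.1,0],0]
    - [8.5,[-4.1,0.05,0],0]
    - [8.5,[0,0,3],0]
    - [8.5,[0,0,4],0]
    - [8.5,[0,0,3.5],0]
    - [8.5,[0,0,1.7],0]
    - [8.5,[0,0,0.5],0]
    - [8.5,[0,0,0],0]

```text
t: 4.82
tool_pos: [0.5855, 0.1569, 0.0601]
tool_rot: [0.743, 3.052, 0.001]
contact_force: [0.4, 0.1, -0.1]
opening: 0.0846
grip_force: 0.0
```

Call:
send_rows:
  rows:
    - [8.5,[0,-0.1,0.3],0]
    - [8.5,[0,0,0],0]

```text
t: 5.08
tool_pos: [0.585, 0.1558, 0.0572]
tool_rot: [0.743, 3.051, 0.001]
contact_force: [0.3, 1.0, 0.5]
opening: 0.0849
grip_force: 0.0
```

Run:
```python
from h import *
d=snap('wrist','w3'); o=ctrl.get_obs(); print(o['tool_pos'],o['tool_rot'],o['opening'])
```

```text
[0.58489347 0.15587079 0.05707872] [7.42879706e-01 3.05134214e+00 7.34154220e-04] 0.08486108896290182
```

View pics/w3.png

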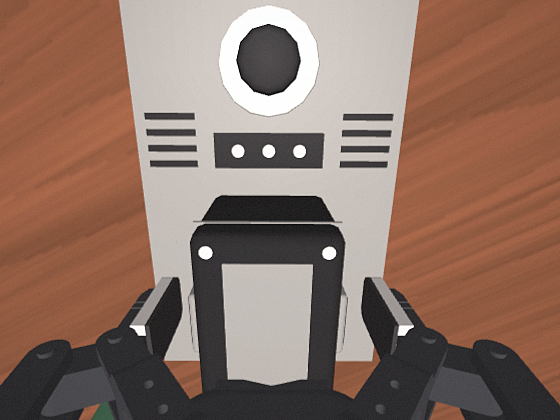

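The fingers straddle the catches: pads at x = 181 and 362, pack body at 191–345, so they sit about 1 mm to the right of centre. I'll correct that and squeeze.

Call:
send_rows:
  rows:
    - [8.5,[0,-0.1,0],0]
    - [4,[0,0,0],0]
    - [4,[0,0,0],0]
    - [4,[0,0,0],0]
    - [4,[0,0,0],0]
    - [4,[0,0,0],0]
    - [4,[0,0,0],0]
  newtons: 50

```text
t: 6.0
tool_pos: [0.5846, 0.1546, 0.0578]
tool_rot: [0.742, 3.052, -0.001]
contact_force: [-2.5, -2.5, 5.5]
opening: 0.0515
grip_force: 55.6
```

The opening is 51.5 mm, so both catches are in. Next I'll lift gently.

Call:
send_rows:
  rows:
    - [4,[0,0,-0.3],0]
    - [4,[0,0,-0.5],0]
    - [4,[0,0,-0.7],0]
    - [4,[0,0,0],0]

```text
t: 6.5
tool_pos: [0.5843, 0.1551, 0.0719]
tool_rot: [0.743, 3.052, 0.001]
contact_force: [0.4, 0.0, -5.4]
opening: 0.0515
grip_force: 54.3
```

The wrist force of -5.4 N matches the pack's weight, so it is free of the hooks.

Call:
send_rows:
  rows:
    - [4,[0,0,-1],0]
    - [4,[0,0,-1.5],0]
    - [4,[0,0,-1.5],0]
    - [4,[0,0,-1.5],0]
    - [4,[0,0,-1.5],0]
    - [4,[0,0,-1.5],0]
    - [4,[0,0,-0.8],0]
    - [4,[0,0,-0.3],0]
    - [4,[0,0,0],0]
    - [4,[0,0,0],0]

```text
t: 7.75
tool_pos: [0.5835, 0.1549, 0.1664]
tool_rot: [-0.743, -3.051, 0.001]
contact_force: [0.1, 0.6, -6.1]
opening: 0.0515
grip_force: 54.3
```

Run:
```python
from h import *
d=snap('scene','s2'); o=ctrl.get_obs(); print(o['tool_pos'],o['opening'],o['grip_force'],o['contact_force'])
c=d['frame'][120:330,180:460]; cv2.imwrite('pics/s2c.png',cv2.resize(c,None,fx=2.8,fy=2.8,interpolation=cv2.INTER_CUBIC)[:,:,::-1])
```

```text
[0.58354427 0.15486926 0.16641686] 0.05172375061673002 54.254270195961 [ 0.09331973  0.09622575 -5.43177491]
```

View pics/s2c.png

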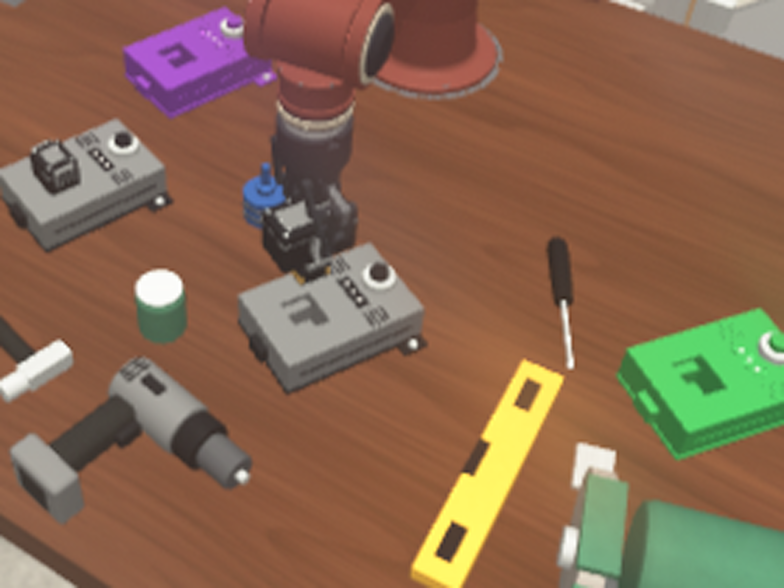

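The pack hangs upright at (300,235) in the fingers, above its empty charger bay at (305,310). Its stem end is about 70 mm clear of the deck, and everything else is in place. I'm handing the job in.

```bash
python3 -c "
from station import ctrl; print(ctrl.finish_job())"
```

```text
the job is handed in; nothing more can be done
None
```

I pressed the big pack's charger stop button fully down and let it come up, then drew the pack straight out by its squeezed catches; it is held upright about 70 mm clear above its charger, nothing else was seen to move, and the job is handed in (no verdict was returned).

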